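# Lay out the sweet-making corner

### The job

Lay out the sweet-making corner: stand the clear candy jar with the red cap in the middle of the round cork trivet, the black pourer in the middle of the blue tile, and the white bowl on the board midway between the trivet and the tile; only once the bowl stands there, cover it squarely with the wooden lid. Lay the red thermometer flat on the counter to the right of the rolling pin (as seen from the robot), parallel to it, 8 cm from centre line to centre line and with the middle of its handle level with the middle of the pin. Leave the amber jar where it is.

Things in the scene. Friction and masses are not known exactly. Their poses are not given: they have to be found in the camera images.
- jar: Loose clear glass candy jar with coloured sweets inside and a red twist cap: glass 62 dia x 72 tall, cap 54 dia x 20 on top, 92 tall in all, about 280 g. Origin at the centre of its underside, z up. Goes on the trivet.
- amber_jar: Loose amber glass jar with a silver cap, same sizes as the candy jar, upright, stands among the things to be moved. Origin at the centre of its underside. Bystander: to be left where it is.
- pourer: Loose matte black ceramic pourer, open at the top: round body 54 dia at the foot, 60 at 30 above the foot, 56 at the rim, 85 tall, wall 4, about 260 g. A short spout at the rim points along its +x (reaches 45 from the axis, 20 wide) and a loop handle along its -x (reaches 55 from the axis, 9 thick); its y sides are free for a grasp. Origin at the centre of its underside, z up. Goes on the tile.
- bowl: Loose small white ceramic bowl, round: 52 dia at the foot, 62 dia from 20 above the foot up to the rim at 45, wall 4, about 140 g. Origin at the centre of its underside, z up. Goes on the board's middle.
- lid: Loose round wooden lid of the bowl: flat disc 68 dia x 8 thick with a knob 24 dia x 28 tall on its middle (36 tall in all), 60 g; it rests flat on the bowl's rim with no plug. Origin at the centre of its underside, z up.
- probe: Loose probe thermometer lying flat: red handle 90 long (its x) x 24 wide (its y) x 18 tall with a small white display on top, and a stainless stem 7 dia x 75 long going out of the handle's +x end at 9 above its underside; about 70 g. Origin at the centre of the handle's underside. Either way round will do at the end.
- board: Fixed dark wooden board lying on the counter, 110 (x) x 330 (y) x 12 thick. Origin at the centre of its underside, on the counter. It carries the trivet and the tile near its two ends; its middle is free for the bowl and lies exactly midway between them.
- trivet: Fixed round cork trivet, 90 dia x 6 thick, lying on one end of the board, 105 from the board's middle along the board's y (either end); its top is 18 above the counter. Origin at the centre of its underside, 12 above the counter.
- tile: Fixed square blue ceramic tile, 90 x 90 x 6 thick, lying on the other end of the board, 105 from the board's middle; its top is 18 above the counter. Origin at the centre of its underside, 12 above the counter.
- pin: Fixed wooden rolling pin in a low cradle: roller 46 dia x 210 long along its x, handles 18 dia x 60 long at both ends (330 in all), axis 35 above the counter, cradle 50 wide. Origin on the counter below the pin's middle; x runs along the pin, roughly away from the robot, y to the left, z up. The thermometer goes on its -y side.
Mind the look-alikes: they are no part of the job. Leave any turquoise look-alike of the pourer alone.

How it is judged (in metres and radians):
On the way, in this order (a step that is already met when the one before it is completed fails the run):
1. the bowl stands at rest on the middle of the board, the lid not yet on it (horizontal distance between bowl and board below 0.015 m and height (world z) of bowl between 0.008 and 0.016 m and angle between bowl's own z axis and vertical below 0.1 rad and linear speed of bowl below 0.02 m/s and horizontal distance between lid and bowl above 0.05 m), for 0.2 s.
2. the lid lies on the bowl (horizontal distance between lid and bowl below 0.01 m and z of lid in the frame of bowl between 0.041 and 0.049 m and angle between each of lid, bowl's own z axis and vertical below 0.1 rad and linear speed of each of lid, bowl below 0.02 m/s and horizontal distance between bowl and board below 0.015 m and height (world z) of bowl between 0.008 and 0.016 m), for 0.2 s.
At the end, for the whole second after the job is handed in: Upright and centred within 15 mm: jar on trivet, pourer on tile, bowl at board's middle; lid flat on bowl within 10 mm; thermometer flat, right of pin, 65-95 mm from its axis, within 15 mm of its middle and 0.15 rad of parallel; amber jar within 20 mm of its start; all at rest (all of step 2 and horizontal distance between jar and trivet below 0.015 m and height (world z) of jar between 0.014 and 0.022 m and angle between each of jar, pourer, probe's own z axis and vertical below 0.1 rad and horizontal distance between pourer and tile below 0.015 m and height (world z) of pourer between 0.014 and 0.022 m and x of probe in the frame of pin between -0.015 and 0.015 m and y of probe in the frame of pin between -0.095 and -0.065 m and angle between the x axis of probe and the x axis of pin, either way round below 0.15 rad and height (world z) of probe below 0.004 m and linear speed of each of jar, pourer, probe below 0.02 m/s and distance of amber_jar from where it was at the start of the episode below 0.02 m); the robot touches nothing.
It fails at once if the amber jar is moved more than 20 mm or knocked over (distance of amber_jar from where it was at the start of the episode above 0.02 m or angle between amber_jar's own z axis and vertical above 0.4 rad).
It also fails if it takes over 128 s, if anything falls off the work surface, if the arm or the gripper's body presses on something with over 40 N, if the wrist force passes 120 N, or if a joint passes its speed limit or range.

### The arm

A 6-joint arm with a two-finger parallel gripper is mounted at the origin on the work surface. World frame = base frame: x ahead of the robot, y to its left, z up, the work surface at z = 0. Lengths are in m, angles in degrees, forces in N, time in s.
With the tool pointing down it reaches from about 0.3 to 0.75 m from the base axis. Payload 8.5 kg.
Tool frame: the origin (TCP) lies at the very end of the fingers, on their centre line; the grasp point (between the pads) lies 19 mm behind it (grip_depth is the distance from the TCP to the grasp point, in m); z points along the fingers, y is the direction in which the jaws open and shut (so a half turn about z gives the same grasp; the last joint's range is limited). The gripper opens to 85 mm and grips with 20 to 120 N. Pads are 22 mm wide; open, the fingers measure 114 mm over their backs; the gripper's body (76 mm by 85 mm) begins 54 mm behind the grasp point. The pads swing forward as they close: fully open they stand 13 mm farther back than shut.
Start: joints at [61.175, 21.807, 74.336, -0, 83.858, -12.336], TCP at [0.156, 0.527, 0.231] pointing down, gripper open.
Joint ranges: [-178.18, 178.18], [-50.72, 133.34], [12.68, 142.11], [-81.47, 261.47], [9.98, 163.14], [-165.26, 165.26]. Speed limits (degrees/s): [136.94, 136.94, 180, 180, 180, 180].

### API

Orientations are given as a 3x3 rotation matrix whose columns are the frame's x, y, z axes.
In Python, from rig import observe, get_image, close_job, silhouettes, grip_depth gives the robot as it stands. The module is installed in compiled form; this text tells all that it offers.
- The arm moves only by the shell command python3 -m crank 'ROWS' [FORCE]. ROWS is a JSON object of lists of equal length, an entry for each row: "slide": the shift along the tool's x, y, z in m, a list of three; "roll": the turn about the tool's z in rad; "grip": the finger opening in m, from 0 to 0.0854. A call has exactly 8 rows; each row is the pose to reach, as a shift and turn from the pose commanded when the call began, along the tool's axes at that moment; what a row does not reach only later rows make up. A row lasts 1/10 s, in which the tool goes at most 50 mm and 8.59 degrees, less where a joint would pass 70% of its speed; a pose out of reach is approached as far as the arm can. A call with a gripper value outside its range is refused whole. The fingers move at their own pace and stop on an object; FORCE is the grip in N (left out, the last holds). Time passes only in rows, so rows that repeat a pose let the fingers close, or fill a call up. It gives the time, the measured TCP pose, the force and the opening at its end, in the units of the state.
- observe(): the state, without advancing time (a new reading comes with each control period).
- get_image(name): name is "scene" or "top" or "wrist"; returns a dict with "frame" (384x512x3 uint8, red, green, blue), "fx", "fy", "cx", "cy" (pixels), "D" ([k1, k2, p1, p2, k3] as OpenCV has them; the pictures are not rectified), "xyz" and "rotation" of the camera in the world. Camera axes: x right, y down, z forward; pixel columns grow to the right and rows downward; lengths in m; the calibration is good to about 2 mm. A picture is of the moment at which its call begins. There is no depth.
- close_job(): hands the job in, once; it reports no verdict.
Trained networks look in a picture, given as the dict that the camera call returned (one of the last four; its "shot" number tells which), for a name from the list of things; names that differ only in an ending like _2 or _b are one class to them, and where a whole thing is asked for, a point or a joint stands for the part that bears it (a point fixed in the world has none). Each returns a list of dicts, best first, with "confidence" (0 to 1); they miss things now and then, are a little off and sometimes report something else, mostly with a low value. They report only what shows in the picture. A call takes as long as a camera call. They do not tell look-alikes from the thing itself.
- silhouettes(target, picture): "pixels" (384x512 bool, what is visible of it) and "box" ([centre column, centre row, width, height] in pixels, round what is visible of it).
The state is a dict: "time_s": time; "q": joint angles; "qvel": joint speeds; "joint_efforts": joint torques, N m; "position": TCP position; "tool_rot": TCP orientation; "ft_force": force on the tool from outside, world axes, zero at the start; "wrist_torque": the same for the moment, N m; "grip_width": finger opening in m.
Only numpy, scipy, OpenCV 4.12 (cv2) and the standard library are available. Lean on these libraries where they do the work, as an engineer would, in place of code of your own. Each camera call takes 0.05 s, during which the arm holds its last target.

## Working session

There is one attempt and no reset: what is moved stays moved. The work goes in short steps, Python scripts to look and compute and a shell command to move; the robot and the scene stay as the last step left them, time stands still between calls to the robot, and variables do not carry over. Pictures are saved under pics/ and viewed, and the job is handed in when it is done.

```bash
mkdir -p pics && python3 - <<'E'
from rig import observe, get_image, grip_depth
import cv2
o=observe(); print({k:o[k] for k in('time_s','position','tool_rot','grip_width')},grip_depth)
for n in('scene','top','wrist'):
    p=get_image(n); cv2.imwrite(f'pics/{n}0.png',p['frame'][:,:,::-1]); print(n,p['xyz'],p['rotation'],p['fx'],p['D'])
E
```

```text
{'time_s': 0.0, 'position': array([0.15597411, 0.52709064, 0.23068489]), 'tool_rot': array([[-9.58854582e-01,  2.83896731e-01, -7.32274620e-04],
       [ 2.83897500e-01,  9.58853665e-01, -1.36358655e-03],
       [ 3.15026439e-04, -1.51537215e-03, -9.99998802e-01]]), 'grip_width': 0.08517735093247786} 0.0187
scene [ 1.21592083 -0.08384012  0.86556765] [[ 0.18908628  0.71776058 -0.67012396]
 [ 0.98195755 -0.1365463   0.13082229]
 [ 0.00239614 -0.68276999 -0.73062946]] 463.4140930557041 [-0.03892112  0.          0.          0.          0.        ]
top [0.25407092 0.0571738  1.35507503] [[-0.01616583 -0.98614057  0.16512249]
 [-0.99974189  0.01857835  0.0130764 ]
 [-0.01596287 -0.16486848 -0.98618638]] 483.6861036129753 [-0.16219069  0.          0.          0.          0.        ]
wrist [0.08383072 0.54856718 0.37371426] [[ 0.28421377  0.91737849  0.27863818]
 [ 0.95876015 -0.27157488 -0.08382154]
 [-0.00122495  0.29097042 -0.95673127]] 292.09900675280636 [-0.06266454  0.          0.          0.          0.        ]
```

View pics/scene0.png

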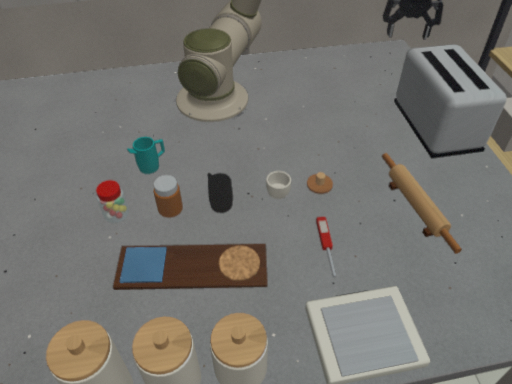

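View pics/top0.png

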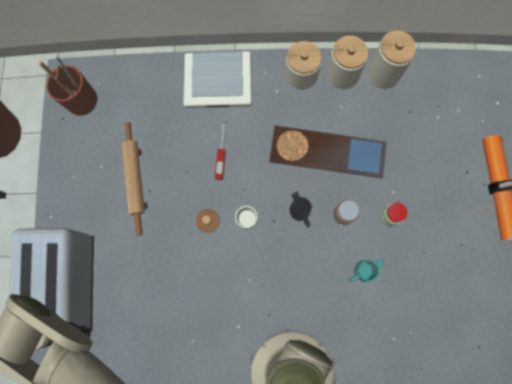

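View pics/wrist0.png

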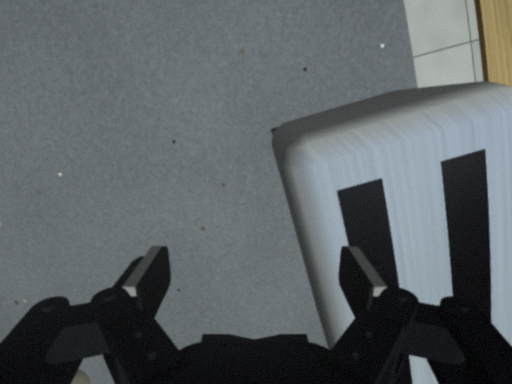

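```bash
cat > loc.py <<'E'
import numpy as np, cv2
from scipy.optimize import least_squares
from rig import observe,get_image,silhouettes
def proj(P,p):
    R=np.array(p['rotation']);pc=(np.asarray(P,float)-p['xyz'])@R
    K=np.array([[p['fx'],0,p['cx']],[0,p['fy'],p['cy']],[0,0,1]])
    return cv2.projectPoints(pc.reshape(-1,1,3),np.zeros(3),np.zeros(3),K,np.array(p['D'],float))[0].reshape(-1,2)
a=np.linspace(0,2*np.pi,48,endpoint=False)
ring=lambda d,z,ox=0:np.c_[ox+d/2*np.cos(a),d/2*np.sin(a),0*a+z]
def box(x,y,z0,z1,ox=0,oy=0):
    return np.array([[ox+i*x/2,oy+j*y/2,k] for i in(-1,1) for j in(-1,1) for k in(z0,z1)])
cyl=lambda y,z,r,x0,x1:np.vstack([np.c_[0*a+X,y+r*np.cos(a),z+r*np.sin(a)] for X in(x0,x1)])
J=[ring(.062,0),ring(.062,.072),ring(.054,.092)]
M={ # lists of convex parts
'jar':[np.vstack(J)],'amber_jar':[np.vstack(J)],
'pourer':[np.vstack([ring(.054,0),ring(.06,.03),ring(.056,.085)]),box(.02,.02,.07,.085,.035),box(.03,.009,.02,.07,-.04)],
'bowl':[np.vstack([ring(.052,0),ring(.062,.02),ring(.062,.045)])],
'lid':[np.vstack([ring(.068,0),ring(.068,.008)]),np.vstack([ring(.024,.008),ring(.024,.036)])],
'probe':[box(.09,.024,0,.018),cyl(0,.009,.0035,.045,.12)],
'board':[box(.11,.33,0,.012)],'trivet':[np.vstack([ring(.09,0),ring(.09,.006)])],'tile':[box(.09,.09,0,.006)],
'pin':[cyl(0,.035,.023,-.105,.105),cyl(0,.035,.009,-.165,.165)]}
Z0={'trivet':.012,'tile':.012}
def pts(n,x,y,yaw,z=None):
    c,s=np.cos(yaw),np.sin(yaw);R=np.array([[c,-s,0],[s,c,0],[0,0,1]])
    z=Z0.get(n,0) if z is None else z
    return [P@R.T+[x,y,z] for P in M[n]]
def mask(n,x,y,yaw,p,z=None):
    m=np.zeros((384,512),np.float32)
    S=4
    big=np.zeros((384,512),np.uint8)
    for P in pts(n,x,y,yaw,z):
        h=cv2.convexHull(proj(P,p).astype(np.float32))
        cv2.fillConvexPoly(big,np.round(h*16).astype(np.int32),255,cv2.LINE_AA,4)
    return big/255.
def ground(u,p,z):
    K=np.array([[p['fx'],0,p['cx']],[0,p['fy'],p['cy']],[0,0,1]])
    n=cv2.undistortPoints(np.array([[u]],float),K,np.array(p['D'],float))[0,0]
    d=np.array(p['rotation'])@[n[0],n[1],1];o=np.array(p['xyz'])
    return o+d*(z-o[2])/d[2]
def best_z(n): return Z0.get(n,0)+max(P[:,2].max() for P in M[n])/2
from scipy.optimize import minimize
def fit(n,obs,x0,yaws=(0,),z=None,sym=False):
    """obs: list of (picture, bool mask). maximise soft IoU"""
    G=[cv2.GaussianBlur(m.astype(np.float32),(0,0),1.0) for _,m in obs]
    def cost(v):
        x,y=v[0]/100,v[1]/100;yaw=v[2]/10*3 if not sym else 0
        t=0
        for (p,m),g in zip(obs,G):
            r=cv2.GaussianBlur(mask(n,x,y,yaw,p,z).astype(np.float32),(0,0),1.0)
            t+=np.abs(r-g).sum()/max(g.sum(),1)
        return t
    bst=None
    for w in yaws:
        v0=[x0[0]*100,x0[1]*100]+([] if sym else [w/3*10])
        sx=np.vstack([v0]+[np.array(v0)+np.eye(len(v0))[i]*[1.5,1.5,.8][i] for i in range(len(v0))])
        r=minimize(cost,v0,method='Nelder-Mead',options=dict(initial_simplex=sx,xatol=.01,fatol=1e-4,maxiter=250))
        if bst is None or r.fun<bst.fun:bst=r
    v=bst.x
    return v[0]/100,v[1]/100,(0 if sym else (v[2]*.3+np.pi)%(2*np.pi)-np.pi),bst.fun
def move(x,y,z,yaw,o=None):
    """slide & roll to get TCP to x,y,z with jaw axis (tool y) at world yaw (mod 180)"""
    o=o or observe();R=np.array(o['tool_rot']);d=R.T@(np.array([x,y,z])-o['position'])
    cur=np.arctan2(R[1,1],R[0,1]);dy=(yaw-cur+np.pi/2)%np.pi-np.pi/2
    # tool z is down: +roll about tool z = -yaw in world
    return np.round(d,4),round(-dy,4),round(np.degrees(o['q'][5]) if 0 else o['q'][5],1)
E
python3 - <<'E'
from loc import *
T=get_image('top');S=get_image('scene')
for n in M:
    for nm,p in(('T',T),('S',S)):
        for s in silhouettes(n,p)[:4]:
            g=ground(s['box'][:2],p,best_z(n));print(n,nm,round(s['confidence'],2),np.round(s['box'],1),np.round(g,3)[:2],s['pixels'].sum())
E
```

```text
jar S 0.62 [112.4 199.1  33.   40.9] [ 0.421 -0.287] 967
amber_jar T 0.62 [345.9 212.9  27.3  24.3] [ 0.431 -0.158] 535
amber_jar S 0.73 [167.1 195.6  27.1  43.7] [ 0.434 -0.157] 943
pourer T 0.9 [367.7 271.3  35.   22.8] [ 0.271 -0.211] 542
pourer S 0.75 [220.5 194.5  25.6  40.4] [ 0.451 -0.03 ] 852
pourer S 0.71 [146.7 155.7  36.2  39. ] [ 0.277 -0.202] 951
bowl T 0.7 [360.9 156.3  32.3  33.8] [ 0.596 -0.212] 929
bowl T 0.55 [247.2 217.6  21.9  24. ] [0.426 0.114] 386
bowl S 0.88 [277.4 184.6  25.   23.1] [0.426 0.117] 547
lid T 0.59 [207.  221.2  23.   21.7] [0.419 0.227] 424
lid S 0.65 [320.9 184.   28.1  20.6] [0.44  0.228] 432
probe T 0.76 [221.6 160.4  12.8  36.9] [0.595 0.186] 253
probe S 0.71 [326.9 247.5  16.5  57.2] [0.629 0.188] 469
board T 0.9 [331.1 151.8 118.5  48.5] [ 0.615 -0.13 ] 2655
board S 0.59 [191.4 268.8 151.6  44.5] [ 0.627 -0.12 ] 3815
trivet T 0.77 [291.7 146.9  28.6  30.2] [ 0.629 -0.016] 748
trivet S 0.64 [241.1 262.2  42.6  34.4] [ 0.636 -0.011] 1117
tile T 0.81 [363.2 156.4  32.1  36.1] [ 0.598 -0.22 ] 918
tile T 0.61 [221.6 161.7  11.7  33.2] [0.59  0.185] 248
tile S 0.61 [142.5 267.8  46.4  36.4] [ 0.611 -0.225] 1545
pin T 0.81 [134.9 178.4  23.5 113.3] [0.543 0.432] 1479
pin S 0.61 [422.  201.8  74.8  99. ] [0.555 0.45 ] 2122
pin S 0.61 [239.4 262.1  40.9  38.4] [ 0.645 -0.016] 1170
```

```bash
cat > run1.py <<'E'
from loc import *
T=get_image('top');S=get_image('scene')
import json
init={'jar':(.42,-.287),'amber_jar':(.432,-.158),'pourer':(.45,-.03),'bowl':(.426,.116),'lid':(.43,.228),'probe':(.58,.185),'board':(.62,-.125),'trivet':(.632,-.014),'tile':(.603,-.222),'pin':(.545,.44)}
sym={'jar','amber_jar','bowl','lid','trivet'}
yaw0={'board':(-.1,),'tile':(-.1,),'pin':(0.05,),'probe':(0.1,),'pourer':(0.6,3.7,1.2,-.6)}
res={}
for n in M:
    obs=[]
    for p in(T,S):
        c=[s for s in silhouettes(n,p) if np.hypot(*(ground(s['box'][:2],p,best_z(n))[:2]-init[n]))<.06]
        if c: obs.append((p,c[0]['pixels']))
    if not obs: print(n,'none');continue
    r=fit(n,obs,init[n],yaw0.get(n,(0,)),sym=n in sym);res[n]=r
    each=[np.round(fit(n,[o],init[n],(r[2],),sym=n in sym),3) for o in obs]
    print(n,np.round(r,3),'each',each)
json.dump(res,open('res.json','w'))
for p,nm,(r0,r1,c0,c1) in((T,'top',(90,300,90,430)),(S,'scene',(110,310,80,480))):
    k=2; im=cv2.resize(p['frame'][:,:,::-1],None,fx=4,fy=4,interpolation=cv2.INTER_CUBIC)
    for n in res:
        for P in pts(n,*res[n][:3]):
            h=cv2.convexHull(proj(P,p).astype(np.float32));cv2.polylines(im,[np.round(((h+.5)*4-.5)*16).astype(int)],True,(0,255,0) if n!='board' else (0,255,255),1,cv2.LINE_AA,4)
    im=im[r0*4:r1*4,c0*4:c1*4];cv2.imwrite(f'pics/{nm}_fit.png',cv2.resize(im,None,fx=.5,fy=.5,interpolation=cv2.INTER_AREA))
E
python3 run1.py
```

```text
jar [ 0.424 -0.289  0.     0.331] each [array([ 0.423, -0.287,  0.   ,  0.163]), array([ 0.424, -0.289,  0.   ,  0.166])]
amber_jar [ 0.431 -0.156  0.     0.077] each [array([ 0.431, -0.156,  0.   ,  0.077])]
pourer [ 0.446 -0.031  0.407  0.29 ] each [array([ 0.443, -0.032,  0.437,  0.144]), array([ 0.446, -0.03 ,  0.259,  0.124])]
bowl [0.427 0.119 0.    0.312] each [array([0.424, 0.118, 0.   , 0.189]), array([0.429, 0.119, 0.   , 0.106])]
lid [0.422 0.226 0.    0.136] each [array([0.422, 0.226, 0.   , 0.136])]
probe [ 0.584  0.192 -0.088  0.8  ] each [array([ 0.585,  0.19 , -0.094,  0.323]), array([ 0.59 ,  0.194, -0.092,  0.417])]
board [ 0.616 -0.118 -0.164  0.708] each [array([ 0.617, -0.119, -0.164,  0.708])]
trivet [ 0.635 -0.017  0.     0.287] each [array([ 0.635, -0.017,  0.   ,  0.105]), array([ 0.633, -0.014,  0.   ,  0.174])]
tile [ 0.6   -0.224 -0.149  0.179] each [array([ 0.6  , -0.223, -0.174,  0.097]), array([ 0.599, -0.223, -0.151,  0.081])]
pin [0.545 0.438 0.146 0.355] each [array([0.548, 0.437, 0.14 , 0.223]), array([0.545, 0.439, 0.147, 0.122])]
```

View pics/top_fit.png

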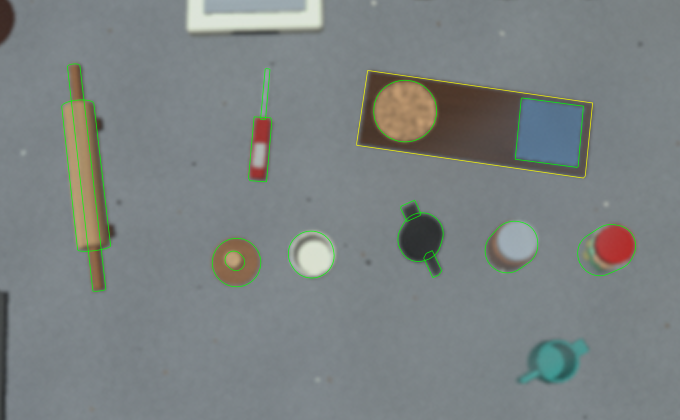

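View pics/scene_fit.png

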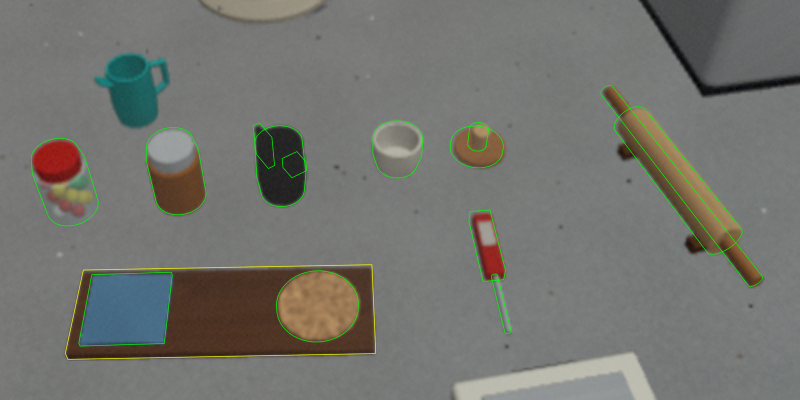

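```bash
python3 - <<'E'
from loc import *
print(move(.586,.192,.2,1.48))
E
```

```text
(array([-0.5074, -0.1996,  0.0313]), np.float64(-0.197), np.float64(-12.3))
```

```bash
python3 -m crank '{"slide":[[-0.02,-0.008,0],[-0.06,-0.024,0],[-0.10,-0.04,0],[-0.145,-0.057,0],[-0.19,-0.075,0],[-0.235,-0.092,0],[-0.28,-0.11,0],[-0.325,-0.128,0]],"roll":[-0.03,-0.06,-0.09,-0.12,-0.15,-0.18,-0.197,-0.197],"grip":[0.06,0.06,0.06,0.06,0.06,0.06,0.06,0.06]}' 40; python3 - <<'E'
from loc import *
print(move(.586,.192,.1,1.48))
E
```

```text
time_s: 3.15
position: [0.4328, 0.3109, 0.2315]
tool_rot: [[-0.996, 0.09, 0.0], [0.09, 0.996, 0.0], [-0.0, 0.0, -1.0]]
ft_force: [0.5, -0.0, 0.0]
grip_width: 0.0596
(array([-0.1633, -0.1046,  0.1315]), np.float64(0.0004), np.float64(-61.9))
```

```bash
python3 -m crank '{"slide":[[-0.03,-0.02,0.015],[-0.06,-0.04,0.04],[-0.09,-0.06,0.07],[-0.12,-0.08,0.095],[-0.145,-0.095,0.12],[-0.158,-0.102,0.13],[-0.163,-0.1045,0.131],[-0.163,-0.1045,0.131]],"roll":[0,0,0,0,0,0,0,0],"grip":[0.05,0.05,0.05,0.05,0.05,0.05,0.05,0.05]}'; python3 - <<'E'
from loc import *
print(move(.586,.192,.004,1.48))
p=get_image('wrist');S=get_image('scene')
r=silhouettes('probe',p)[:1]
for q in r:
    im=p['frame'][:,:,::-1].copy()
    for P in pts('probe',.586,.192,-.091):
        h=cv2.convexHull(proj(P,p).astype(np.float32));cv2.polylines(im,[np.round(h).astype(int)],True,(0,255,0),1)
    print(q['confidence'],np.round(fit('probe',[(p,q['pixels'])],(.586,.192),(-.091,)),3))
    cv2.imwrite('pics/w1.png',im)
E
```

```text
time_s: 3.95
position: [0.5845, 0.1939, 0.1012]
tool_rot: [[-0.996, 0.091, 0.001], [0.091, 0.996, 0.0], [-0.001, 0.0, -1.0]]
ft_force: [0.7, -1.0, 0.9]
grip_width: 0.0502
(array([-0.0016, -0.0018,  0.0972]), np.float64(0.0), np.float64(-77.5))
0.93 [ 0.586  0.193 -0.095  0.134]
```

View pics/w1.png

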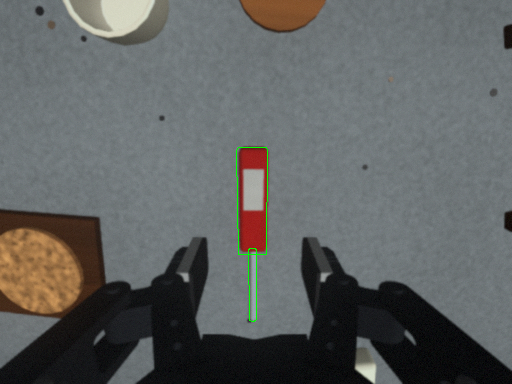

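```bash
python3 -m crank '{"slide":[[-0.001,-0.001,0.02],[-0.001,-0.001,0.05],[-0.001,-0.001,0.08],[-0.001,-0.001,0.093],[-0.001,-0.001,0.096],[-0.001,-0.001,0.096],[-0.001,-0.001,0.096],[-0.001,-0.001,0.096]],"roll":[0,0,0,0,0,0,0,0],"grip":[0.05,0.05,0.05,0.05,0.05,0.015,0.015,0.015]}' 40; python3 -m crank '{"slide":[[0,0,0],[0,0,0],[0,0,-0.02],[0,0,-0.05],[0,0,-0.08],[0,0,-0.10],[0,0,-0.10],[0,0,-0.10]],"roll":[0,0,0,0,0,0,0,0],"grip":[0.015,0.015,0.015,0.015,0.015,0.015,0.015,0.015]}' 40; python3 - <<'E'
from loc import *
c,s=np.cos(.145),np.sin(.145)
print(move(.5455+.081*s,.438-.081*c,.1,np.pi/2+.145))
E
```

```text
time_s: 4.9
position: [0.586, 0.1927, 0.0061]
tool_rot: [[-0.996, 0.091, 0.003], [0.091, 0.996, 0.001], [-0.003, 0.001, -1.0]]
ft_force: [-0.4, 0.3, 5.5]
grip_width: 0.0234
time_s: 5.7
position: [0.5849, 0.1924, 0.1041]
tool_rot: [[-0.996, 0.091, 0.0], [0.091, 0.996, -0.0], [-0.0, -0.0, -1.0]]
ft_force: [-0.7, 0.1, -0.4]
grip_width: 0.0229
(array([0.0426, 0.1623, 0.0041]), np.float64(-0.2358), np.float64(-77.6))
```

```bash
python3 -m crank '{"slide":[[0.004,0.015,0],[0.012,0.045,0],[0.022,0.085,0],[0.031,0.12,0],[0.038,0.145,0],[0.042,0.16,0],[0.0426,0.1623,0],[0.0426,0.1623,0]],"roll":[-0.03,-0.07,-0.12,-0.16,-0.2,-0.225,-0.236,-0.236],"grip":[0.015,0.015,0.015,0.015,0.015,0.015,0.015,0.015]}' 40; python3 - <<'E'
from loc import *
p=get_image('wrist')
c,s=np.cos(.145),np.sin(.145)
print(move(.5455+.081*s,.438-.081*c,.007,np.pi/2+.145))
im=p['frame'][:,:,::-1].copy()
for n,v in(('pin',(.5455,.438,.145,0)),('probe',(*observe()['position'][:2],.145,.098))):
  for P in pts(n,*v):
    h=cv2.convexHull(proj(P,p).astype(np.float32));cv2.polylines(im,[np.round(h).astype(int)],True,(0,255,0),1)
cv2.imwrite('pics/w2.png',im)
E
```

```text
time_s: 6.5
position: [0.5573, 0.3577, 0.1037]
tool_rot: [[-0.989, -0.145, -0.001], [-0.145, 0.989, -0.001], [0.001, -0.001, -1.0]]
ft_force: [0.1, -0.7, 0.3]
grip_width: 0.0231
(array([0.0002, 0.0008, 0.0969]), np.float64(-0.0007), np.float64(-75.8))
```

View pics/w2.png

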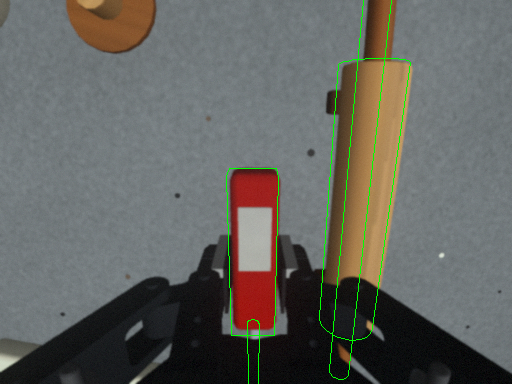

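```bash
python3 -m crank '{"slide":[[0,0.001,0.02],[0,0.001,0.05],[0,0.001,0.078],[0,0.001,0.091],[0,0.001,0.0965],[0,0.001,0.0975],[0,0.001,0.0975],[0,0.001,0.0975]],"roll":[0,0,0,0,0,0,0,0],"grip":[0.015,0.015,0.015,0.015,0.015,0.015,0.015,0.045]}' 40; python3 -m crank '{"slide":[[0,0,0],[0,0,-0.005],[0,0,-0.04],[0,0,-0.08],[0,0,-0.12],[0,0,-0.15],[0,0,-0.15],[0,0,-0.15]],"roll":[0,0,0,0,0,0,0,0],"grip":[0.045,0.045,0.045,0.045,0.045,0.06,0.08,0.085]}' 40; python3 - <<'E'
from loc import *
T=get_image('top');S=get_image('scene')
o=[]
pin=[]
for p in (T,S):
    for n,L in(('probe',o),('pin',pin)):
        r=silhouettes(n,p)
        if r:L.append((p,r[0]['pixels']))
print(np.round([fit('probe',[k],(.557,.358),(.145,)) for k in o],3),np.round([fit('pin',[k],(.5455,.438),(.145,)) for k in pin],3))
w=np.array([.424,-.289]);print(move(.424,-.288,.15,0.0))
print(move(.427,.119,.12,-.165))
E
```

```text
time_s: 7.35
position: [0.5579, 0.3592, 0.0082]
tool_rot: [[-0.989, -0.145, 0.002], [-0.145, 0.989, 0.001], [-0.002, 0.001, -1.0]]
ft_force: [-0.8, -0.0, -0.1]
grip_width: 0.036
time_s: 8.15
position: [0.5573, 0.3589, 0.1574]
tool_rot: [[-0.989, -0.145, 0.001], [-0.145, 0.989, 0.0], [-0.001, 0.0, -1.0]]
ft_force: [-0.2, -0.5, 0.0]
grip_width: 0.0846
[[ 0.596  0.323  0.7   56.853]
 [ 0.554  0.361  0.119  0.299]] [[1.274 1.035 2.793 1.   ]
 [0.545 0.438 0.148 0.196]]
(array([ 0.2253, -0.6207,  0.0065]), np.float64(-1.4256), np.float64(-75.7))
(array([ 0.1634, -0.2185,  0.0362]), np.float64(-1.2606), np.float64(-75.7))
```

```bash
python3 -m crank '{"slide":[[0.01,-0.025,0],[0.024,-0.066,0],[0.04,-0.11,0],[0.055,-0.15,0],[0.07,-0.195,0],[0.086,-0.237,0],[0.101,-0.278,0],[0.117,-0.322,0]],"roll":[-0.03,-0.06,-0.1,-0.14,-0.18,-0.22,-0.25,-0.265],"grip":[0.085,0.085,0.085,0.085,0.085,0.085,0.085,0.085]}' 40; python3 - <<'E'
from loc import *
print(move(.424,-.288,.14,1.98))
E
```

```text
time_s: 9.25
position: [0.4874, 0.022, 0.1566]
tool_rot: [[-0.916, -0.4, -0.0], [-0.4, 0.916, 0.0], [0.0, 0.0, -1.0]]
ft_force: [1.3, -0.1, -1.1]
grip_width: 0.0848
(array([ 0.1822, -0.2587,  0.0166]), np.float64(0.0025), np.float64(-124.9))
```

```bash
python3 -m crank '{"slide":[[0.02,-0.03,0],[0.05,-0.07,0],[0.08,-0.115,0.003],[0.11,-0.16,0.006],[0.14,-0.2,0.01],[0.165,-0.235,0.014],[0.182,-0.259,0.016],[0.182,-0.259,0.016]],"roll":[0.06,0.14,0.22,0.3,0.38,0.46,0.54,0.58],"grip":[0.085,0.085,0.085,0.085,0.085,0.085,0.085,0.085]}' 40; python3 - <<'E'
from loc import *
p=get_image('wrist');print(observe()['q'].round(1))
im=p['frame'][:,:,::-1].copy()
for n,v in(('jar',(.424,-.289,0,0)),('amber_jar',(.431,-.156,.145,0))):
  for P in pts(n,*v):
    h=cv2.convexHull(proj(P,p).astype(np.float32));cv2.polylines(im,[np.round(h).astype(int)],True,(0,255,0),1)
for n,i in (('jar',(.424,-.289)),('amber_jar',(.431,-.156))):
    for r in silhouettes(n,p)[:2]: print(n,r['confidence'],np.round(r['box']),np.round(fit(n,[(p,r['pixels'])],i,sym=True),3))
cv2.imwrite('pics/w3.png',im)
print(move(.424,-.288,.034,1.40))
E
```

```text
time_s: 10.05
position: [0.4235, -0.2904, 0.14]
tool_rot: [[-0.984, 0.176, -0.0], [0.176, 0.984, -0.0], [0.0, -0.0, -1.0]]
ft_force: [-0.6, 1.4, 0.6]
grip_width: 0.0853
[ -47.5   23.2   88.6   -0.    68.2 -127.4]
jar 0.91 [257. 206.  82.  96.] [ 0.424 -0.288  0.     0.048]
amber_jar 0.88 [420. 189. 121.  94.] [ 0.433 -0.158  0.     0.073]
(array([ 0.    , -0.0014,  0.1065]), np.float64(0.0015), np.float64(-127.6))
```

View pics/w3.png

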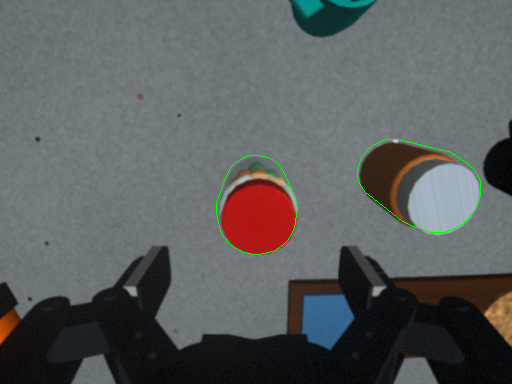

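```bash
python3 -m crank '{"slide":[[0,0,0.02],[0,0,0.05],[0,0,0.08],[0,0,0.1],[0,0,0.106],[0,0,0.106],[0,0,0.106],[0,0,0.106]],"roll":[0,0,0,0,0,0,0,0],"grip":[0.085,0.085,0.085,0.085,0.085,0.085,0.05,0.05]}' 45; python3 -m crank '{"slide":[[0,0,0],[0,0,0],[0,0,0],[0,0,-0.01],[0,0,-0.04],[0,0,-0.08],[0,0,-0.1],[0,0,-0.1]],"roll":[0,0,0,0,0,0,0,0],"grip":[0.05,0.05,0.05,0.05,0.05,0.05,0.05,0.05]}' 45; python3 - <<'E'
from loc import *
print(move(.634,-.0155,.13,1.40))
E
```

```text
time_s: 11.0
position: [0.4251, -0.2871, 0.0362]
tool_rot: [[-0.986, 0.169, 0.002], [0.169, 0.986, -0.002], [-0.002, -0.002, -1.0]]
ft_force: [-1.2, 2.9, 6.8]
grip_width: 0.0608
time_s: 11.8
position: [0.4253, -0.2875, 0.1381]
tool_rot: [[-0.986, 0.169, 0.004], [0.169, 0.986, -0.005], [-0.005, -0.004, -1.0]]
ft_force: [-0.6, -0.1, -2.4]
grip_width: 0.0608
(array([-0.1597,  0.3034,  0.0077]), np.float64(0.0012), np.float64(-127.6))
```

```bash
python3 -m crank '{"slide":[[-0.02,0.005,-0.005],[-0.06,0.015,-0.01],[-0.1,0.04,-0.01],[-0.135,0.075,-0.01],[-0.155,0.115,-0.01],[-0.16,0.155,-0.01],[-0.16,0.195,-0.01],[-0.16,0.235,-0.01]],"roll":[0,0,0,0,0,0,0,0],"grip":[0.05,0.05,0.05,0.05,0.05,0.05,0.05,0.05]}' 45;  python3 -m crank '{"slide":[[0,0.03,0],[0,0.055,0],[0,0.067,0],[0,0.069,0],[0,0.069,0],[0,0.069,0],[0,0.069,0],[0,0.069,0]],"roll":[0,0,0,0,0,0,0,0],"grip":[0.05,0.05,0.05,0.05,0.05,0.05,0.05,0.05]}' 45; python3 - <<'E'
from loc import *
p=get_image('wrist')
im=p['frame'][:,:,::-1].copy()
for n,v in(('trivet',(.634,-.0155,0)),('tile',(.6,-.2235,-.165)),('board',(.617,-.1195,-.165))):
  for P in pts(n,*v):
    h=cv2.convexHull(proj(P,p).astype(np.float32));cv2.polylines(im,[np.round(h).astype(int)],True,(0,255,0),1)
cv2.imwrite('pics/w4.png',im)
for n,i in (('trivet',(.634,-.0155)),('tile',(.6,-.2235)),('jar',(.634,-.0155))):
    for r in silhouettes(n,p)[:2]: print(n,r['confidence'],np.round(r['box']),np.round(fit(n,[(p,r['pixels'])],i,(-.165,),z=.118 if n=='jar' else None,sym=n!='tile'),3))
print(observe()['position'],move(.634,-.0155,.055,1.40))
E
```

```text
time_s: 12.6
position: [0.6215, -0.0803, 0.143]
tool_rot: [[-0.986, 0.169, -0.003], [0.169, 0.986, 0.001], [0.003, 0.0, -1.0]]
ft_force: [0.6, -0.0, -2.9]
grip_width: 0.0608
time_s: 13.4
position: [0.6335, -0.0149, 0.1448]
tool_rot: [[-0.985, 0.17, 0.0], [0.17, 0.985, -0.0], [-0.0, -0.0, -1.0]]
ft_force: [-0.1, -0.5, -2.5]
grip_width: 0.0609
trivet 0.84 [254. 175.  94.  66.] [ 0.634 -0.015  0.     0.902]
trivet 0.48 [199.   8.  49.  15.] [ 0.911 -0.359  0.     1.   ]
tile 0.71 [ 48. 189.  96.  86.] [ 0.599 -0.225 -0.163  0.043]
jar 0.57 [257. 264. 142. 162.] [ 0.634 -0.015  0.     0.483]
[ 0.63358282 -0.01435889  0.14485084] (array([-0.0006, -0.0011,  0.0899]), np.float64(0.0007), np.float64(-92.2))
```

View pics/w4.png

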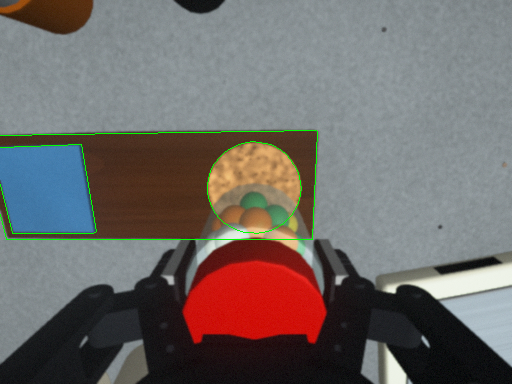

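```bash
python3 -m crank '{"slide":[[0,-0.001,0.02],[0,-0.001,0.045],[0,-0.001,0.067],[0,-0.001,0.08],[0,-0.001,0.084],[0,-0.001,0.087],[0,-0.001,0.0885],[0,-0.001,0.0885]],"roll":[0,0,0,0,0,0,0,0],"grip":[0.05,0.05,0.05,0.05,0.05,0.05,0.05,0.05]}' 45; python3 -m crank '{"slide":[[0,0,0],[0,0,0],[0,0,0],[0,0,0],[0,0,0],[0,0,0],[0,0,-0.01],[0,0,-0.04]],"roll":[0,0,0,0,0,0,0,0],"grip":[0.05,0.085,0.085,0.085,0.085,0.085,0.085,0.085]}' 45; python3 - <<'E'
from loc import *
print(move(.446,-.031,.15,.41+np.pi/2))
E
```

```text
time_s: 14.4
position: [0.6337, -0.0151, 0.057]
tool_rot: [[-0.986, 0.169, 0.001], [0.169, 0.986, -0.0], [-0.001, -0.0, -1.0]]
ft_force: [0.6, -0.2, -2.2]
grip_width: 0.0609
time_s: 15.2
position: [0.6322, -0.0149, 0.0949]
tool_rot: [[-0.986, 0.169, -0.005], [0.169, 0.986, 0.001], [0.005, 0.0, -1.0]]
ft_force: [0.2, -0.3, -0.3]
grip_width: 0.0847
(array([ 0.181 , -0.0473, -0.0542]), np.float64(-0.5799), np.float64(-92.3))
```

```bash
python3 -m crank '{"slide":[[0,0,-0.03],[0.01,-0.002,-0.055],[0.04,-0.01,-0.055],[0.08,-0.02,-0.055],[0.12,-0.03,-0.055],[0.155,-0.04,-0.055],[0.176,-0.046,-0.055],[0.181,-0.0473,-0.055]],"roll":[0,-0.05,-0.15,-0.25,-0.35,-0.45,-0.54,-0.58],"grip":[0.085,0.085,0.085,0.085,0.085,0.085,0.085,0.085]}' 45;  python3 - <<'E'
from loc import *
T=get_image('top');S=get_image('scene')
p=get_image('wrist')
for r in silhouettes('pourer',p)[:2]:
    print(r['confidence'],np.round(r['box']),np.round(fit('pourer',[(p,r['pixels'])],(.446,-.031),(.4,)),3))
im=p['frame'][:,:,::-1].copy()
for n,v in(('pourer',(.446,-.031,.41)),):
  for P in pts(n,*v):
    h=cv2.convexHull(proj(P,p).astype(np.float32));cv2.polylines(im,[np.round(h).astype(int)],True,(0,255,0),1)
cv2.imwrite('pics/w5.png',np.hstack([im[:,:400],S['frame'][150:320,80:300,::-1].repeat(2,0).repeat(2,1)[:384,:400] if 0 else cv2.resize(S['frame'][150:320,80:300,::-1],(400,384))]))
for nm,q in(('T',T),('S',S)):
    for r in silhouettes('jar',q)[:1]: print(nm,np.round(fit('jar',[(q,r['pixels'])],(.634,-.015),z=.018,sym=True),3))
print(move(.446,-.031,.029,.41+np.pi/2),observe()['position'])
E
```

```text
time_s: 16.0
position: [0.445, -0.0311, 0.1523]
tool_rot: [[-0.916, -0.401, 0.0], [-0.401, 0.916, -0.0], [-0.0, -0.0, -1.0]]
ft_force: [0.1, 0.2, 0.2]
grip_width: 0.085
0.66 [254. 195.  74. 131.] [ 0.445 -0.03   0.424  0.065]
T [ 0.631 -0.017  0.     0.252]
S [ 0.632 -0.015  0.     0.135]
(array([0.0015, 0.0008, 0.1225]), np.float64(-0.0004), np.float64(-132.6)) [ 0.44762964 -0.03116362  0.15149553]
```

View pics/w5.png

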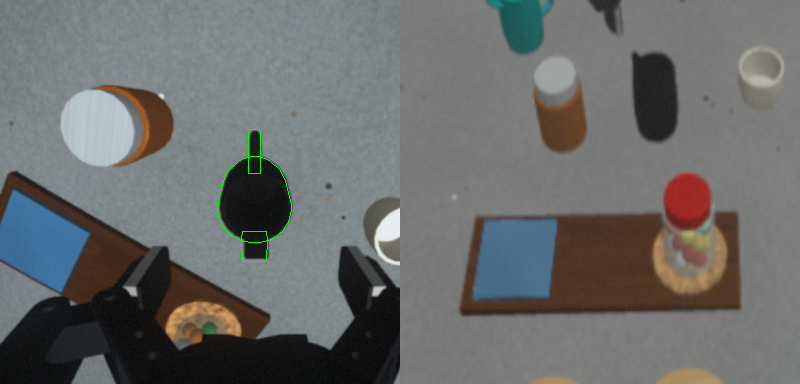

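```bash
python3 -m crank '{"slide":[[0,0,0.025],[0.001,0,0.06],[0.001,0,0.095],[0.001,0,0.115],[0.001,0,0.122],[0.001,0,0.122],[0.001,0,0.122],[0.001,0,0.122]],"roll":[0,0,0,0,0,0,0,0],"grip":[0.085,0.085,0.085,0.085,0.085,0.085,0.05,0.05]}' 45; python3 -m crank '{"slide":[[0,0,0],[0,0,0],[0,0,0],[0,0,-0.01],[0,0,-0.04],[0,0,-0.08],[0,0,-0.11],[0,0,-0.12]],"roll":[0,0,0,0,0,0,0,0],"grip":[0.045,0.045,0.045,0.045,0.045,0.045,0.045,0.045]}' 45; python3 - <<'E'
from loc import *
print(move(.5995,-.2235,.15,1.41))
E
```

```text
time_s: 17.1
position: [0.4468, -0.0317, 0.0304]
tool_rot: [[-0.917, -0.399, 0.002], [-0.399, 0.917, -0.001], [-0.002, -0.001, -1.0]]
ft_force: [-6.2, -0.1, 45.8]
grip_width: 0.0591
time_s: 17.9
position: [0.447, -0.0318, 0.1527]
tool_rot: [[-0.917, -0.399, 0.006], [-0.399, 0.917, -0.002], [-0.004, -0.004, -1.0]]
ft_force: [-0.0, 0.4, -2.6]
grip_width: 0.0585
(array([-0.0633, -0.2366,  0.0039]), np.float64(0.5711), np.float64(-132.8))
```

```bash
python3 -m crank '{"slide":[[-0.01,-0.02,0],[-0.028,-0.055,0],[-0.04,-0.095,0],[-0.05,-0.135,0],[-0.056,-0.17,0],[-0.061,-0.205,0],[-0.063,-0.228,0],[-0.063,-0.236,0]],"roll":[0.05,0.13,0.21,0.29,0.37,0.45,0.53,0.57],"grip":[0.045,0.045,0.045,0.045,0.045,0.045,0.045,0.045]}' 45;  python3 - <<'E'
from loc import *
o=observe();p=get_image('wrist')
im=p['frame'][:,:,::-1].copy()
for n,v in(('trivet',(.634,-.0155,0)),('tile',(.5995,-.2235,-.165)),('board',(.617,-.1195,-.165))):
  for P in pts(n,*v):
    h=cv2.convexHull(proj(P,p).astype(np.float32));cv2.polylines(im,[np.round(h).astype(int)],True,(0,255,0),1)
cv2.imwrite('pics/w6.png',im)
print(o['position'],move(.5995,-.2235,.0505,1.41))
E
```

```text
time_s: 18.7
position: [0.5983, -0.2248, 0.1476]
tool_rot: [[-0.987, 0.164, -0.002], [0.164, 0.987, 0.001], [0.002, 0.0, -1.0]]
ft_force: [-0.2, 0.6, -1.3]
grip_width: 0.0578
[ 0.59827454 -0.22481471  0.14763581] (array([-0.0012,  0.0017,  0.0971]), np.float64(-0.0046), np.float64(-111.7))
```

View pics/w6.png

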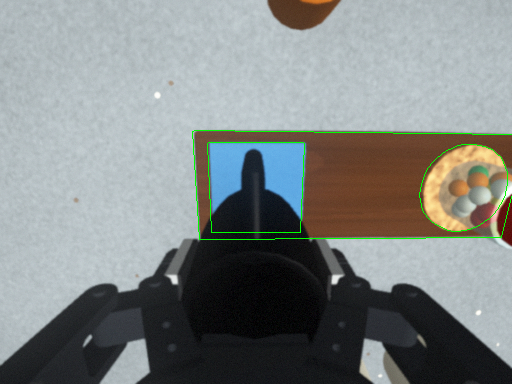

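```bash
python3 -m crank '{"slide":[[0,0,0],[0,0,0],[0,0.001,0.01],[0,0.001,0.02],[0,0.001,0.03],[0,0.001,0.03],[0,0.001,0.03],[0,0.001,0.03]],"roll":[0,0,0,0,0,0,0,0],"grip":[0.04,0.04,0.04,0.04,0.04,0.04,0.04,0.04]}' 90;  python3 - <<'E'
from loc import *
o=observe();p=get_image('scene');print(o['position'],o['grip_width'])
for r in silhouettes('pourer',p)[:3]: print(r['confidence'],np.round(r['box'],1))
im=cv2.resize(p['frame'][100:310,80:320,::-1],None,fx=3,fy=3,interpolation=cv2.INTER_CUBIC)
x,y=o['position'][:2];yaw=.42-.57
for z,col in((o['position'][2]-.031,(0,255,0)),(o['position'][2]-.046,(0,0,255))):
    for P in pts('pourer',x,y,yaw,z):
        h=cv2.convexHull(proj(P,p).astype(np.float32));cv2.polylines(im,[np.round((h-[80,100])*3).astype(int)],True,col,1)
cv2.imwrite('pics/s7.png',im)
E
```

```text
time_s: 19.55
position: [0.5984, -0.2219, 0.1197]
tool_rot: [[-0.987, 0.159, 0.001], [0.159, 0.987, -0.0], [-0.001, -0.0, -1.0]]
ft_force: [0.0, -0.2, -1.9]
grip_width: 0.0573
[ 0.59837482 -0.22194698  0.1196927 ] 0.05726419065854666
0.9 [131.4 235.4  36.3  40.6]
0.76 [151.7 155.6  27.6  36.1]
```

View pics/s7.png

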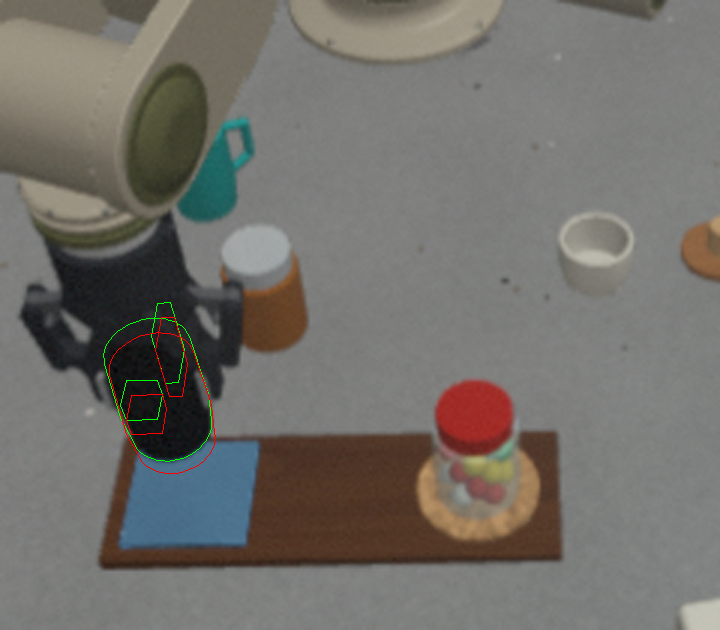

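```bash
python3 -m crank '{"slide":[[0,0,0.015],[0,-0.001,0.04],[-0.001,-0.001,0.056],[-0.001,-0.001,0.062],[-0.001,-0.001,0.065],[-0.001,-0.001,0.067],[-0.001,-0.001,0.068],[-0.001,-0.001,0.068]],"roll":[0,0,0,0,0,0,0,0],"grip":[0.04,0.04,0.04,0.04,0.04,0.04,0.04,0.04]}' 60;  python3 - <<'E'
from loc import *
o=observe();print(o['position'],o['ft_force'],o['grip_width'])
E
```

```text
time_s: 20.45
position: [0.5992, -0.2231, 0.0519]
tool_rot: [[-0.987, 0.159, 0.001], [0.159, 0.987, -0.001], [-0.001, -0.0, -1.0]]
ft_force: [0.7, 0.5, -2.2]
grip_width: 0.0574
[ 0.59920818 -0.22310676  0.05190987] [ 0.70625953  0.47652729 -2.15126797] 0.057445393598796926
```

```bash
python3 -m crank '{"slide":[[0,0,0.001],[0,0,0.0015],[0,0,0.002],[0,0,0.002],[0,0,0.002],[0,0,0.002],[0,0,0.002],[0,0,0.002]],"roll":[0,0,0,0,0,0,0,0],"grip":[0.04,0.04,0.04,0.04,0.085,0.085,0.085,0.085]}' 60;python3 -m crank '{"slide":[[0,0,0],[0,0,0],[0,0,-0.01],[0,0,-0.04],[0,0,-0.08],[0,0,-0.11],[0,0,-0.11],[0,0,-0.11]],"roll":[0,0,0,0,0,0,0,0],"grip":[0.085,0.085,0.085,0.085,0.085,0.085,0.085,0.085]}' 60;  python3 - <<'E'
from loc import *
o=observe();p=get_image('wrist');S=get_image('scene')
print(o['position'],o['grip_width'])
im=p['frame'][:,:,::-1].copy()
for n,v in(('trivet',(.634,-.0155,0)),('tile',(.5995,-.2235,-.165)),('board',(.617,-.1195,-.165)),('pourer',(.5995,-.2235,-.15,.018))):
  for P in pts(n,*v):
    h=cv2.convexHull(proj(P,p).astype(np.float32));cv2.polylines(im,[np.round(h).astype(int)],True,(0,255,0),1)
cv2.imwrite('pics/w8.png',np.hstack([im[:,:400],cv2.resize(S['frame'][150:320,80:300,::-1],(400,384))]))
for n,q in (('w',p),('s',S)):
    for r in silhouettes('pourer',q)[:2]: print(n,np.round(r['box']),np.round(fit('pourer',[(q,r['pixels'])],(.599,-.223),(-.15,),z=.018),3))
print(move(.427,.119,.15,1.41))
E
```

```text
time_s: 21.25
position: [0.5991, -0.223, 0.0495]
tool_rot: [[-0.987, 0.159, 0.0], [0.159, 0.987, -0.0], [-0.0, -0.0, -1.0]]
ft_force: [0.1, -0.5, 0.2]
grip_width: 0.0853
time_s: 22.05
position: [0.599, -0.223, 0.1601]
tool_rot: [[-0.987, 0.159, 0.001], [0.159, 0.987, -0.001], [-0.001, -0.0, -1.0]]
ft_force: [-0.2, -0.5, -0.4]
grip_width: 0.0849
[ 0.59897767 -0.22295222  0.16007344] 0.08491610838710939
w [253. 198.  75. 133.] [ 0.597 -0.223 -0.151  0.063]
s [139. 249.  33.  52.] [ 0.598 -0.223 -0.088  0.089]
s [149. 157.  32.  38.] [-0.708  0.679 -0.067  1.   ]
(array([0.2238, 0.3101, 0.0089]), np.float64(0.001), np.float64(-111.9))
```

View pics/w8.png

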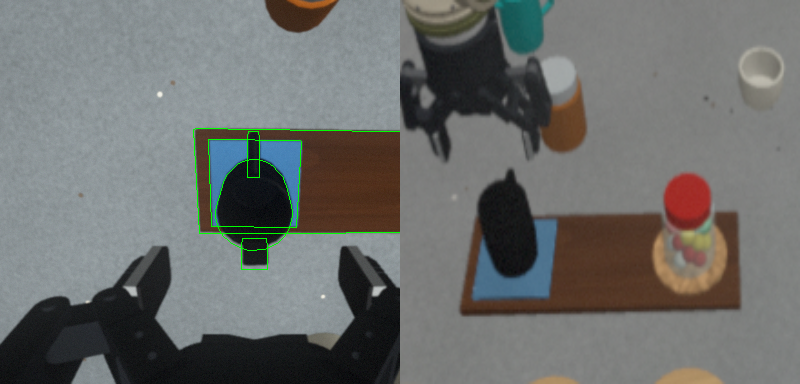

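```bash
python3 -m crank '{"slide":[[0.02,0.01,0],[0.05,0.035,0],[0.08,0.07,0],[0.11,0.105,0],[0.14,0.14,0],[0.165,0.175,0],[0.19,0.215,0],[0.21,0.25,0]],"roll":[0.08,0.2,0.33,0.47,0.61,0.75,0.89,1.02],"grip":[0.085,0.085,0.085,0.085,0.085,0.085,0.085,0.085]}' 45; python3 - <<'E'
from loc import *
print(move(.427,.119,.12,-.165))
E
```

```text
time_s: 23.05
position: [0.4299, 0.0588, 0.1589]
tool_rot: [[-0.376, 0.927, -0.001], [0.927, 0.376, 0.0], [0.001, -0.001, -1.0]]
ft_force: [1.8, 0.2, -0.0]
grip_width: 0.0849
(array([0.0569, 0.02  , 0.0389]), np.float64(0.5501), np.float64(-30.0))
```

```bash
python3 -m crank '{"slide":[[0.015,0.005,0.005],[0.03,0.01,0.015],[0.045,0.016,0.025],[0.055,0.019,0.035],[0.057,0.02,0.039],[0.057,0.02,0.039],[0.057,0.02,0.039],[0.057,0.02,0.039]],"roll":[0.12,0.25,0.38,0.49,0.54,0.55,0.55,0.55],"grip":[0.085,0.085,0.085,0.085,0.085,0.085,0.085,0.085]}' 45; python3 - <<'E'
from loc import *
o=observe();p=get_image('wrist')
print(o['position'],o['grip_width'])
im=p['frame'][:,:,::-1].copy()
for n,v in(('bowl',(.427,.119,0)),('lid',(.422,.226,0))):
  for P in pts(n,*v):
    h=cv2.convexHull(proj(P,p).astype(np.float32));cv2.polylines(im,[np.round(h).astype(int)],True,(0,255,0),1)
cv2.imwrite('pics/w9.png',im)
for n,i in(('bowl',(.427,.119)),('lid',(.422,.226))):
    for r in silhouettes(n,p)[:1]: print(n,r['confidence'],np.round(r['box']),np.round(fit(n,[(p,r['pixels'])],i,sym=True),3))
print(move(.427,.119,.010,-.165))
E
```

```text
time_s: 23.85
position: [0.4283, 0.1173, 0.1205]
tool_rot: [[0.158, 0.987, 0.0], [0.987, -0.158, -0.0], [0.0, 0.0, -1.0]]
ft_force: [-0.6, -0.1, -0.3]
grip_width: 0.0848
[0.42834191 0.11730849 0.12045709] 0.08483817214827644
bowl 0.8 [255. 200.  76.  77.] [0.427 0.118 0.    0.045]
lid 0.57 [227.  63.  83.  89.] [0.423 0.229 0.    0.056]
(array([ 0.0014, -0.0016,  0.1105]), np.float64(0.0061), np.float64(9.1))
```

View pics/w9.png

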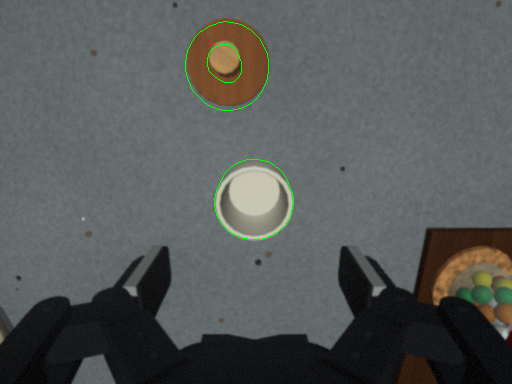

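```bash
python3 -m crank '{"slide":[[0,-0.001,0.02],[0.001,-0.001,0.055],[0.001,-0.001,0.09],[0.001,-0.001,0.106],[0.001,-0.001,0.11],[0.001,-0.001,0.11],[0.001,-0.001,0.11],[0.001,-0.001,0.11]],"roll":[0,0,0,0,0,0,0,0],"grip":[0.085,0.085,0.085,0.085,0.085,0.085,0.05,0.05]}' 40; python3 -m crank '{"slide":[[0,0,0],[0,0,0],[0,0,0],[0,0,-0.01],[0,0,-0.04],[0,0,-0.08],[0,0,-0.11],[0,0,-0.13]],"roll":[0,0,0,0,0,0,0,0],"grip":[0.045,0.045,0.045,0.045,0.045,0.045,0.045,0.045]}' 40; python3 - <<'E'
from loc import *
print(move(.617,-.1195,.14,-.165))
E
```

```text
time_s: 24.8
position: [0.4281, 0.1187, 0.0116]
tool_rot: [[0.158, 0.987, 0.002], [0.987, -0.158, -0.0], [0.0, 0.002, -1.0]]
ft_force: [-3.7, -1.2, 15.7]
grip_width: 0.0621
time_s: 25.6
position: [0.4277, 0.1188, 0.1435]
tool_rot: [[0.158, 0.987, 0.004], [0.987, -0.158, 0.0], [0.001, 0.004, -1.0]]
ft_force: [0.3, 0.4, -1.8]
grip_width: 0.0618
(array([-0.2053,  0.2246,  0.0043]), np.float64(0.0061), np.float64(9.3))
```

```bash
python3 -m crank '{"slide":[[-0.02,0.005,-0.005],[-0.06,0.015,-0.01],[-0.10,0.035,-0.01],[-0.135,0.065,-0.01],[-0.165,0.1,-0.01],[-0.185,0.135,-0.01],[-0.2,0.17,-0.01],[-0.205,0.2,-0.01]],"roll":[0,0,0,0,0,0,0,0],"grip":[0.045,0.045,0.045,0.045,0.045,0.045,0.045,0.045]}' 40; python3 -m crank '{"slide":[[0,0.015,0.01],[0,0.023,0.025],[0,0.0246,0.04],[0,0.0246,0.05],[0,0.0246,0.05],[0,0.0246,0.05],[0,0.0246,0.05],[0,0.0246,0.05]],"roll":[0,0,0,0,0,0,0,0],"grip":[0.045,0.045,0.045,0.045,0.045,0.045,0.045,0.045]}' 40; python3 - <<'E'
from loc import *
o=observe();p=get_image('wrist')
print(o['position'],o['grip_width'],move(.617,-.1195,.024,-.165))
im=p['frame'][:,:,::-1].copy()
for n,v in(('bowl',(*o['position'][:2],0,o['position'][2]-.0125)),('jar',(.633,-.0155,0,.018)),('tile',(.5995,-.2235,-.165)),('board',(.617,-.1195,-.165)),('pourer',(.598,-.2235,-.15,.018))):
  for P in pts(n,*v):
    h=cv2.convexHull(proj(P,p).astype(np.float32));cv2.polylines(im,[np.round(h).astype(int)],True,(0,255,0),1)
cv2.imwrite('pics/w10.png',im)
E
```

```text
time_s: 26.4
position: [0.5934, -0.1173, 0.1513]
tool_rot: [[0.16, 0.987, 0.001], [0.987, -0.16, -0.001], [-0.0, 0.001, -1.0]]
ft_force: [-0.2, 0.1, -1.3]
grip_width: 0.0616
time_s: 27.2
position: [0.6168, -0.1193, 0.1011]
tool_rot: [[0.158, 0.987, 0.001], [0.987, -0.158, -0.0], [-0.0, 0.001, -1.0]]
ft_force: [-1.2, 0.5, -1.5]
grip_width: 0.062
[ 0.61684853 -0.11929897  0.10114537] 0.06197410627215487 (array([-0.0001,  0.0001,  0.077 ]), np.float64(0.006), np.float64(-12.6))
```

View pics/w10.png

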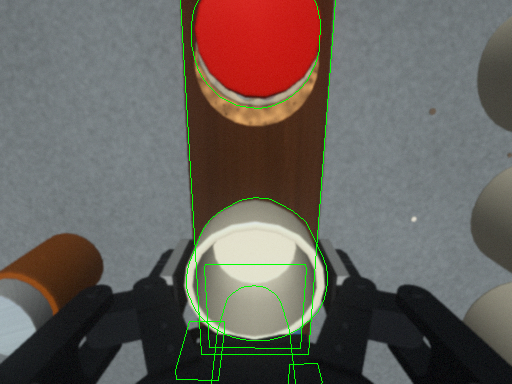

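```bash
python3 -m crank '{"slide":[[0,0,0.015],[0,0,0.04],[0,0,0.058],[0,0,0.068],[0,0,0.073],[0,0,0.075],[0,0,0.0765],[0,0,0.0765]],"roll":[0,0,0,0,0,0,0,0],"grip":[0.045,0.045,0.045,0.045,0.045,0.045,0.045,0.045]}' 40; python3 -m crank '{"slide":[[0,0,0],[0,0,0],[0,0,0],[0,0,0],[0,0,0],[0,0,0],[0,0,-0.01],[0,0,-0.05]],"roll":[0,0,0,0,0,0,0,0],"grip":[0.045,0.085,0.085,0.085,0.085,0.085,0.085,0.085]}' 40;python3 - <<'E'
from loc import *
o=observe();p=get_image('wrist')
for r in silhouettes('bowl',p)[:1]: print(r['confidence'],np.round(r['box']),np.round(fit('bowl',[(p,r['pixels'])],(.617,-.119),z=.012,sym=True),3))
print(o['position'],move(.423,.2285,.14,np.pi/2-.165))
E
```

```text
time_s: 28.05
position: [0.617, -0.1194, 0.0244]
tool_rot: [[0.158, 0.987, 0.001], [0.987, -0.158, -0.0], [-0.0, 0.001, -1.0]]
ft_force: [-0.0, -0.4, -1.9]
grip_width: 0.0623
time_s: 28.85
position: [0.6149, -0.1187, 0.0714]
tool_rot: [[0.159, 0.987, -0.007], [0.987, -0.159, 0.003], [0.002, -0.008, -1.0]]
ft_force: [0.6, -0.1, 0.1]
grip_width: 0.0849
0.81 [260. 231. 101. 104.] [ 0.615 -0.12   0.     0.039]
[ 0.61488121 -0.11866782  0.07140032] (array([ 0.3131, -0.2482, -0.0636]), np.float64(-1.5647), np.float64(-12.6))
```

```bash
python3 -m crank '{"slide":[[0,0,-0.04],[0.0,-0.01,-0.08],[0.01,-0.045,-0.09],[0.035,-0.085,-0.09],[0.07,-0.115,-0.09],[0.105,-0.145,-0.09],[0.14,-0.175,-0.09],[0.175,-0.2,-0.09]],"roll":[0,0,0,0,0,0,0,0],"grip":[0.085,0.085,0.06,0.06,0.06,0.06,0.06,0.06]}' 40; python3 -m crank '{"slide":[[0.04,-0.015,0.01],[0.08,-0.03,0.025],[0.115,-0.04,0.04],[0.132,-0.043,0.05],[0.137,-0.044,0.05],[0.137,-0.044,0.05],[0.137,-0.044,0.05],[0.137,-0.044,0.05]],"roll":[0,0,0,0,0,0,0,0],"grip":[0.06,0.06,0.06,0.06,0.06,0.06,0.06,0.06]}' 40;python3 - <<'E'
from loc import *
o=observe();p=get_image('wrist');S=get_image('scene')
im=p['frame'][:,:,::-1].copy()
for n,v in(('lid',(.423,.2285,0)),):
  for P in pts(n,*v):
    h=cv2.convexHull(proj(P,p).astype(np.float32));cv2.polylines(im,[np.round(h).astype(int)],True,(0,255,0),1)
cv2.imwrite('pics/w11.png',np.hstack([im[:,:400],cv2.resize(S['frame'][150:320,80:300,::-1],(400,384))]))
for n,i,z in(('lid',(.423,.2285),0),('bowl',(.616,-.119),.012)):
  for nm,q in(('w',p),('s',S)):
    for r in silhouettes(n,q)[:1]: print(n,nm,r['confidence'],np.round(r['box']),np.round(fit(n,[(q,r['pixels'])],i,z=z,sym=True),4))
print(o['position'],move(.423,.2285,.0125,-.165))
E
```

```text
time_s: 29.75
position: [0.4454, 0.0865, 0.1644]
tool_rot: [[0.159, 0.987, 0.001], [0.987, -0.159, -0.0], [0.0, 0.001, -1.0]]
ft_force: [1.9, 1.1, 1.3]
grip_width: 0.06
time_s: 30.55
position: [0.4257, 0.2265, 0.1145]
tool_rot: [[0.16, 0.987, 0.001], [0.987, -0.16, 0.0], [0.0, 0.001, -1.0]]
ft_force: [-0.4, 0.5, -0.8]
grip_width: 0.0599
lid w 0.69 [252. 191.  76.  75.] [0.4234 0.2296 0.     0.0437]
lid s 0.82 [323. 185.  26.  23.] [0.4261 0.229  0.     0.1319]
bowl s 0.77 [188. 257.  30.  30.] [ 0.6166 -0.1185  0.      0.116 ]
[0.42565459 0.2265463  0.11445673] (array([ 0.001 , -0.0025,  0.1014]), np.float64(0.0055), np.float64(23.1))
```

View pics/w11.png

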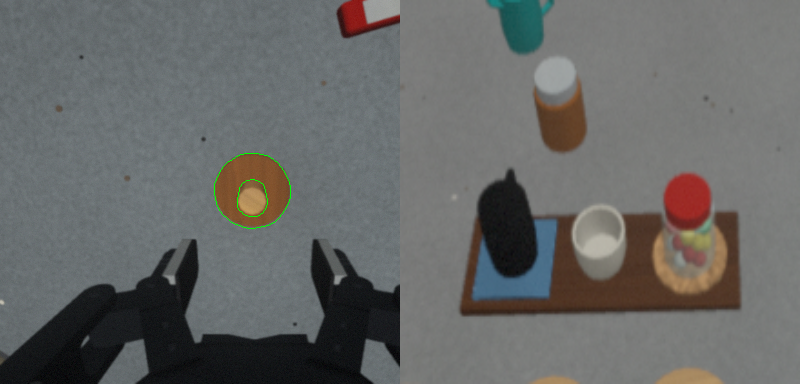

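```bash
python3 -m crank '{"slide":[[0.001,-0.001,0.02],[0.002,-0.002,0.05],[0.002,-0.002,0.08],[0.002,-0.002,0.095],[0.002,-0.002,0.1],[0.002,-0.002,0.1],[0.002,-0.002,0.1],[0.002,-0.002,0.1]],"roll":[0,0,0,0,0,0,0,0],"grip":[0.06,0.06,0.06,0.06,0.06,0.06,0.015,0.015]}' 30; python3 -m crank '{"slide":[[0,0,0],[0,0,0],[0,0,0],[0,0,-0.01],[0,0,-0.04],[0,0,-0.08],[0,0,-0.12],[0,0,-0.15]],"roll":[0,0,0,0,0,0,0,0],"grip":[0.015,0.015,0.015,0.015,0.015,0.015,0.015,0.015]}' 30; python3 - <<'E'
from loc import *
print(move(.616,-.1193,.16,-.165))
E
```

```text
time_s: 31.65
position: [0.424, 0.2299, 0.0147]
tool_rot: [[0.158, 0.987, 0.002], [0.987, -0.158, 0.0], [0.001, 0.002, -1.0]]
ft_force: [1.3, -0.1, -0.2]
grip_width: 0.0318
time_s: 32.45
position: [0.4236, 0.2298, 0.1671]
tool_rot: [[0.158, 0.987, 0.003], [0.987, -0.158, 0.001], [0.001, 0.003, -1.0]]
ft_force: [1.2, 1.2, -0.4]
grip_width: 0.0228
(array([-0.3142,  0.2452,  0.0074]), np.float64(0.0061), np.float64(23.5))
```

```bash
python3 -m crank '{"slide":[[-0.02,0.005,0],[-0.06,0.015,0],[-0.10,0.03,0],[-0.14,0.05,0],[-0.18,0.075,0],[-0.22,0.105,0],[-0.255,0.14,0],[-0.285,0.175,0]],"roll":[0,0,0,0,0,0,0,0],"grip":[0.015,0.015,0.015,0.015,0.015,0.015,0.015,0.015]}' 30; python3 -m crank '{"slide":[[-0.015,0.03,0.01],[-0.025,0.055,0.02],[-0.029,0.067,0.03],[-0.029,0.07,0.035],[-0.029,0.07,0.035],[-0.029,0.07,0.035],[-0.029,0.07,0.035],[-0.029,0.07,0.035]],"roll":[0,0,0,0,0,0,0,0],"grip":[0.015,0.015,0.015,0.015,0.015,0.015,0.015,0.015]}' 30;python3 - <<'E'
from loc import *
o=observe();p=get_image('wrist');S=get_image('scene');z=o['position'][2]-.0147
im=p['frame'][:,:,::-1].copy();im2=S['frame'][:,:,::-1].copy()
for q,I in((p,im),(S,im2)):
 for n,v in(('lid',(*o['position'][:2],0,z)),('bowl',(.616,-.1193,0,.012))):
  for P in pts(n,*v):
    h=cv2.convexHull(proj(P,q).astype(np.float32));cv2.polylines(I,[np.round(h).astype(int)],True,(0,255,0),1)
cv2.imwrite('pics/w12.png',np.hstack([im[:,80:480],cv2.resize(im2[150:320,80:300],(400,384))]))
for n,i,zz in(('lid',o['position'][:2],z),('bowl',(.616,-.119),.012)):
  for nm,q in(('w',p),('s',S)):
    for r in silhouettes(n,q)[:1]: print(n,nm,r['confidence'],np.round(r['box']),np.round(fit(n,[(q,r['pixels'])],i,z=zz,sym=True),4))
print(o['position'],move(.616,-.1193,.0725,-.165))
E
```

```text
time_s: 33.25
position: [0.5517, -0.0817, 0.1649]
tool_rot: [[0.16, 0.987, 0.001], [0.987, -0.16, -0.0], [-0.0, 0.001, -1.0]]
ft_force: [0.6, 0.4, -0.6]
grip_width: 0.0229
time_s: 34.05
position: [0.6155, -0.1187, 0.1296]
tool_rot: [[0.158, 0.987, 0.001], [0.987, -0.158, -0.0], [-0.0, 0.001, -1.0]]
ft_force: [0.1, 0.5, -1.4]
grip_width: 0.023
lid w 0.91 [256. 242. 115. 106.] [ 0.6142 -0.1199  0.      0.3995]
lid s 0.72 [186. 233.  32.  27.] [ 0.6137 -0.1185  0.      0.6227]
bowl w 0.89 [256. 181.  74.  36.] [ 0.6154 -0.1204  0.      3.106 ]
bowl s 0.91 [189. 258.  33.  30.] [ 0.6166 -0.1203  0.      0.2187]
[ 0.61550063 -0.11871991  0.12962667] (array([-0.0001,  0.0003,  0.0564]), np.float64(0.006), np.float64(-12.6))
```

View pics/w12.png

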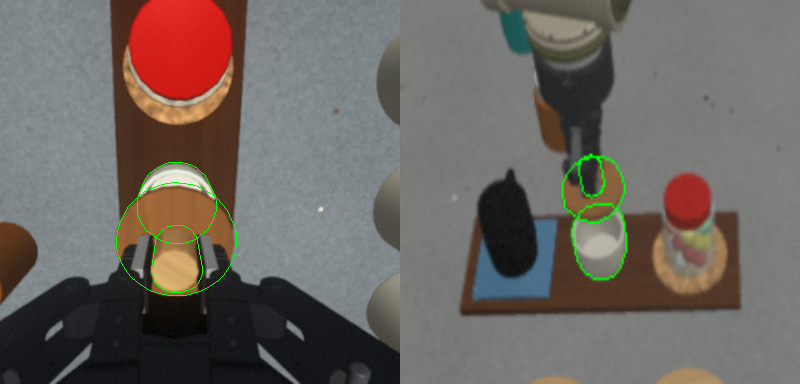

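```bash
python3 -m crank '{"slide":[[0,0,0.01],[0,0,0.03],[0,0,0.043],[0,0,0.05],[0,0,0.054],[0,0,0.056],[0,0,0.057],[0,0,0.057]],"roll":[0,0,0,0,0,0,0,0],"grip":[0.015,0.015,0.015,0.015,0.015,0.015,0.015,0.015]}' 30;python3 - <<'E'
from loc import *
o=observe();p=get_image('wrist');S=get_image('scene')
print(o['position'],o['ft_force'])
cv2.imwrite('pics/w13.png',np.hstack([p['frame'][:,80:480,::-1],cv2.resize(S['frame'][180:300,100:250,::-1],(400,384))]))
E
```

```text
time_s: 35.15
position: [0.6159, -0.1192, 0.0722]
tool_rot: [[0.158, 0.987, 0.001], [0.987, -0.158, -0.0], [-0.0, 0.001, -1.0]]
ft_force: [0.1, 0.5, -0.7]
grip_width: 0.0228
[ 0.61590041 -0.11917325  0.07219605] [ 0.08975805  0.46464579 -0.70470487]
```

View pics/w13.png

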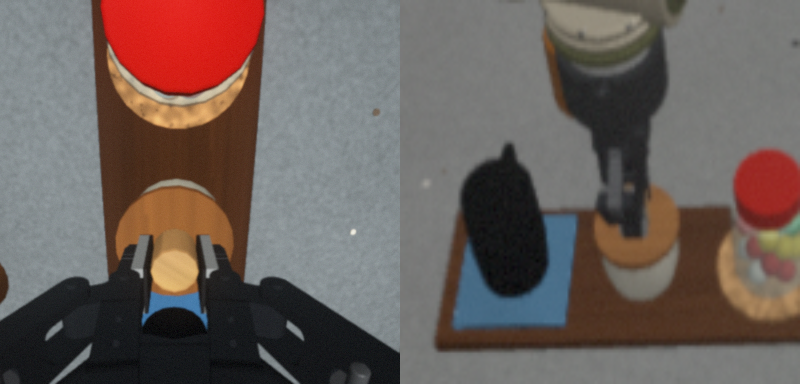

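```bash
python3 -m crank '{"slide":[[0,0,0.0005],[0,0,0.0005],[0,0,0.0005],[0,0,0.0005],[0,0,0.0005],[0,0,0.0005],[0,0,-0.01],[0,0,-0.05]],"roll":[0,0,0,0,0,0,0,0],"grip":[0.015,0.025,0.035,0.045,0.05,0.05,0.05,0.05]}' 30;python3 -m crank '{"slide":[[0,0,-0.04],[0,-0.02,-0.08],[0,-0.06,-0.1],[0,-0.1,-0.1],[0,-0.14,-0.1],[0,-0.18,-0.1],[0,-0.22,-0.1],[0,-0.25,-0.1]],"roll":[0,0,0,0,0,0,0,0],"grip":[0.05,0.05,0.05,0.05,0.05,0.05,0.05,0.05]}' 30; python3 - <<'E'
from loc import *
S=get_image('scene');T=get_image('top')
im=cv2.resize(S['frame'][110:310,80:480,::-1],None,fx=2,fy=2,interpolation=cv2.INTER_CUBIC);cv2.imwrite('pics/s14.png',im)
im=cv2.resize(T['frame'][90:310,90:430,::-1],None,fx=2,fy=2,interpolation=cv2.INTER_CUBIC);cv2.imwrite('pics/t14.png',im)
for n,i,zz in(('lid',(.616,-.119),.057),('bowl',(.616,-.119),.012),('jar',(.633,-.0155),.018),('pourer',(.598,-.2235),.018),('probe',(.557,.359),0),('pin',(.5455,.438),0),('amber_jar',(.432,-.157),0),('trivet',(.634,-.0155),None),('tile',(.6,-.2235),None)):
  for nm,q in(('t',T),('s',S)):
    for r in silhouettes(n,q)[:2]:
      g=ground(r['box'][:2],q,best_z(n)+(zz or 0))[:2]
      if np.hypot(*(g-i))<.06: print(n,nm,round(r['confidence'],2),np.round(fit(n,[(q,r['pixels'])],i,({'pin':.145,'probe':.145}.get(n,-.15),),z=zz,sym=n not in('probe','pin','pourer','tile')),3));break
E
```

```text
time_s: 36.05
position: [0.614, -0.1186, 0.1194]
tool_rot: [[0.159, 0.987, -0.007], [0.987, -0.159, 0.003], [0.002, -0.008, -1.0]]
ft_force: [1.0, -0.1, -0.2]
grip_width: 0.05
time_s: 36.85
position: [0.3668, -0.0788, 0.2225]
tool_rot: [[0.158, 0.987, 0.001], [0.987, -0.158, -0.0], [-0.0, 0.001, -1.0]]
ft_force: [-0.7, -0.0, 0.9]
grip_width: 0.0496
lid t 0.62 [ 0.614 -0.122  0.     0.178]
lid s 0.84 [ 0.616 -0.121  0.     0.103]
bowl s 0.61 [ 0.614 -0.12   0.     2.83 ]
jar s 0.91 [ 0.635 -0.016  0.     0.113]
pourer t 0.74 [ 0.598 -0.224 -0.198  0.156]
pourer s 0.96 [ 0.594 -0.224 -0.025  0.131]
probe t 0.61 [0.559 0.358 0.2   0.598]
probe s 0.92 [0.556 0.361 0.117 0.326]
pin t 0.6 [0.545 0.437 0.146 0.132]
pin s 0.85 [0.544 0.439 0.143 0.165]
amber_jar s 0.82 [ 0.432 -0.156  0.     0.166]
trivet t 0.62 [ 0.632 -0.016  0.     2.094]
trivet s 0.79 [ 0.634 -0.015  0.     1.661]
tile t 0.9 [ 0.601 -0.22  -0.113  1.513]
tile s 0.93 [ 0.599 -0.223 -0.15   0.997]
```

View pics/s14.png

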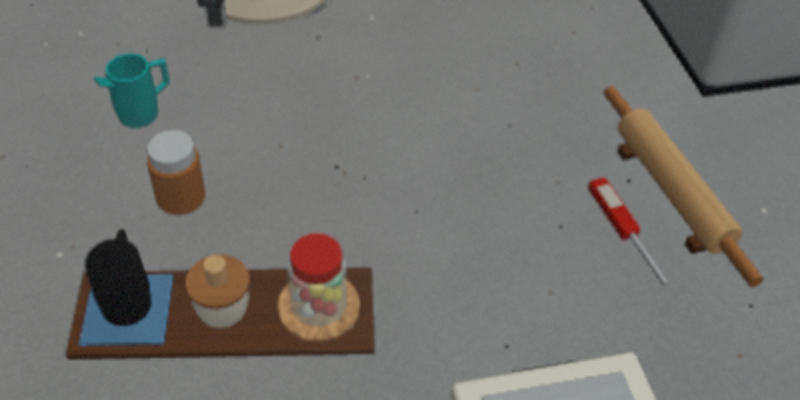

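View pics/t14.png

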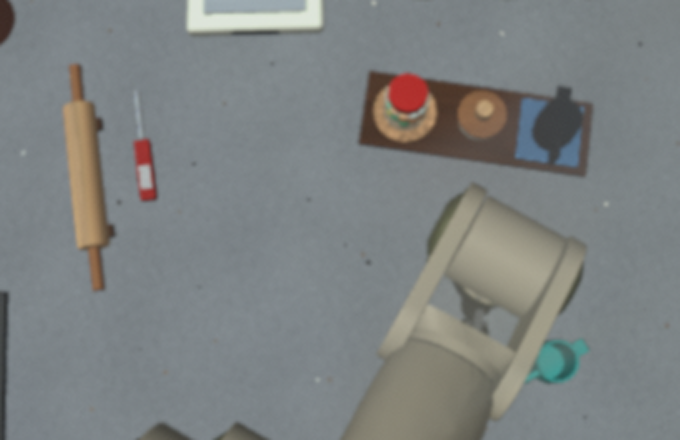

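```bash
python3 - <<'E'
from rig import observe,close_job
o=observe();print(o['time_s'],abs(o['qvel']).max(),o['ft_force'].round(1));print(close_job())
E
```

```text
37.85 0.1459086376740809 [-0.2 -0.7 -0.1]
the job is handed in; nothing more can be done
None
```

The layout is finished and I handed the job in at 37.9 s of the 128 s. I laid the thermometer first, then placed the jar, the pourer and the bowl. The lid went on only after the bowl stood on the board.

All of the last camera checks fell inside the tolerances:

| Thing | Last check | Tolerance |
|---|---|---|
| Candy jar | about 1 mm from the trivet's centre | 15 mm |
| Pourer | 2–5 mm from the tile's centre | 15 mm |
| Bowl | 1–3 mm from the board's middle | 15 mm |
| Lid | within about 2–3 mm of the bowl's axis, flat | 10 mm |
| Thermometer | about 79 mm right of the pin's axis, middle level to about 1 mm, near parallel | 65–95 mm, 15 mm, 0.15 rad |
| Amber jar | at its starting position to about 1 mm | 20 mm |

- **Thermometer angle:** the two camera views gave 0.12 and 0.20 rad, against 0.145 for the pin. The tool's own angle at release was 0.145.
- **Weak fits:** a few outline fits after placing were poor because things covered each other: the bowl under its lid, the trivet and the tile. For those I relied on the measurements taken before they were covered, and the bowl's last clear measurement was before the lid went on.
- **Wrist force:** it rose briefly to 46 N while closing on the pourer, under the 120 N limit.

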